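# Set the divisions and hold the index pin out

### The job

On the indexing modelling wheel, first turn the numbered division collar until its pointer clicks in at 6 and let go of it. Then grip the knob of the sprung index pin, pull it straight up all the way to its stop and finish while still holding it there, clear of its hole, so that the wheel is free. Do not disturb the plaster form on the wheel, the low lidded pot or the pine block.

Things in the scene. Friction and masses are not known exactly. Their poses are not given: they have to be found in the camera images.
- index_head: the fixed head: grey base plate 150 x 335 x 12 mm. Origin on the table under the wheel's centre; at yaw 0 x points away from the robot, y left. In its frame: flat aluminium wheel 170 mm across, top 42 mm above the table (it does not turn here), at the origin; dial and collar at y = +145 mm; at y = -75 mm the index pin in a bracket 34 mm wide in x, from y = -119 to -55 mm, top 78 mm up.
- collar (a joint): turn of the division collar, rad, growing counter-clockwise seen from above. It clicks (sprung detent, about 0.1 Nm) every 0.6 rad: 0 = number 2, 0.6 = 3, 1.2 = 4, 1.8 = 5, 2.4 = 6, 3.0 = 8; end stops 0.12 rad beyond 2 and 8. It starts at 3, 4 or 5 and stays where it clicks.
- collar_center (a point): point on the collar's vertical axis, 64 mm above the table; its x axis points along the pointer. The collar is a dark knurled steel cylinder 50 mm across, from 31 to 75 mm above the table, with a bright bar on its top and a bright nose low on its side (29 to 31 mm off the axis, up to 36 mm above the table), both pointing at the number set.
- index_pin (a joint): lift of the sprung index pin, m: 0 = seated 6 mm deep in its hole in the wheel, 0.020 = fully up at its stop. A spring pulls it down with 5 N when seated and 10 N fully up; let go, it snaps back.
- knob_center (a point): centre (half-way up) of the index pin's pull knob, which rises with the pin: an upright black knurled knob, a cylinder 26 mm across and 34 mm high, seated from 94 to 128 mm above the table. Below it are a steel barrel 19 mm across and the bracket, whose top is 78 mm above the table.
- pull_knob: the same pull knob as a body; its origin is the centre of its underside.
- collar_sleeve: the same collar as a body; origin on its axis, 31 mm above the table, x along the pointer. It stands on a grey drum 96 mm across, top 30 mm up, with the numbers 2, 3, 4, 5, 6, 8 from left to right along the side nearest the robot: seen from the axis, in the index_head's frame, 4 lies toward (-0.96, 0.29) and 6 toward (-0.62, -0.78).
- plaster_form: white plaster cast, 67 x 73 x 36 mm, standing loose on the middle of the wheel; origin at the centre of its underside. Leave it.
- lidded_pot: low lidded pot, 62 mm across, 35 mm high, on the table; origin at the centre of its underside. Leave it.
- pine_block: pine block 45 x 110 x 28 mm on the table; origin at the centre of its underside. Leave it.

How it is judged:
On the way, in this order (a step that is already met when the one before it is completed fails the run):
1. the collar is turned to 6 and released while the index pin is still seated (value of joint collar between 2.25 and 2.55 rad and contact force between the fingers and collar_sleeve below 0.5 N and value of joint index_pin below 0.002 m), for 0.3 s.
2. the index pin is pulled fully up by its knob (value of joint index_pin above 0.017 m and contact force between the fingers and pull_knob above 1 N), for 0.3 s.
At the end, for the whole second after the job is handed in: The fingers still hold the knob (more than 1 N) with the index pin up at its stop (at least 17 of 20 mm), through the last second; the collar stands at 6 (within 0.15 rad of 2.4); the plaster form is within 15 mm and the pot and pine block are within 30 mm of where they began (all of step 2 and value of joint collar between 2.25 and 2.55 rad and distance of plaster_form from where it was at the start of the episode below 0.015 m and distance of each of lidded_pot, pine_block from where it was at the start of the episode below 0.03 m); the arm keeps its last pose, push and grip.
It fails at once if the plaster form is knocked off its place (distance of plaster_form from where it was at the start of the episode above 0.025 m).
It fails at once if the pot or pine block is disturbed (distance of any of lidded_pot, pine_block from where it was at the start of the episode above 0.04 m).
It also fails if it takes over 54 s, if anything falls off the work surface, if the arm or the gripper's body presses on something with over 40 N, if the wrist force passes 120 N, or if a joint passes its speed limit or range.

### The arm

A 6-joint arm with a two-finger parallel gripper is mounted at the origin on a cart in front of the work surface, level with it; the furniture and walls round the work are solid. World frame = base frame: x ahead of the robot, y to its left, z up, the work surface at z = 0. Lengths are in m, angles in rad, forces in N, time in s.
With the tool pointing down it reaches from about 0.25 to 0.85 m from the base axis. Payload 12.5 kg.
Tool frame: the origin (TCP) lies midway between the tips of the shut fingers; the grasp point (between the pads) lies 19 mm behind it (env.pinch_z is the z of the grasp point in the tool frame, in m); z points along the fingers, y is the direction in which the jaws open and shut (so a half turn about z gives the same grasp; the last joint's range is limited). The gripper opens to 93 mm and grips with 3 to 60 N. Pads are 15 mm wide; open, the fingers measure 128 mm over their backs; the gripper's body (75 mm by 188 mm) begins 65 mm behind the grasp point.
Start: joints at [1.063, 0.351, 1.652, -0, 1.139, -0.085], TCP at [0.226, 0.502, 0.219] pointing down, gripper open.
Joint ranges: [-2.75, 2.75], [-0.79, 2.1], [0.01, 2.65], [-1.57, 4.71], [0.07, 3.14], [-2.87, 2.87]. Speed limits (rad/s): [2.22, 2.22, 2.79, 3.14, 3.14, 3.14].

### API

Orientations are given as a rotation vector (axis times angle).
In Python, from rig import env gives the robot as it stands.
- The arm moves only by the shell command python3 -m creep 'ROWS' [FORCE]. ROWS is JSON, a list of rows, each a list of 7 numbers: the turn, a rotation vector about the tool's x, y, z in rad, then the shift along the tool's x, y, z in mm, then the closure in counts, from 0 (fully open) to 255 (shut). A call has 1 to 20 rows; each row is the pose to reach, as a shift and turn from the pose commanded when the call began, along the tool's axes at that moment; what a row does not reach only later rows make up. A row lasts 1/8 s, in which the tool goes at most 62.5 mm and 10.7 degrees, less where a joint would pass 70% of its speed; a pose out of reach is approached as far as the arm can. A call with a gripper value outside its range is refused whole. The fingers move at their own pace and stop on an object; FORCE is the grip in N (left out, the last holds). Time passes only in rows, so rows that repeat a pose let the fingers close. It gives the time, the measured TCP pose, the force and the opening at its end, in the units of the state.
- env.state(): the state, without advancing time (a new reading comes with each control period).
- env.get_image(name): name is "scene" or "side" or "wrist"; returns the picture (384x512x3 uint8, red, green, blue); there is no depth.
- env.camera_model(name): a dict with "vfov" (degrees; the focal length in pixels is half the picture's height over the tangent of half this angle, whatever the lens; pixels are square), "cx", "cy" (the principal point, pixels), "world_to_cam" (4x4, takes a point from world to camera coordinates); the wrist camera has in their place "tool_from_camera" (4x4, takes a point from camera to tool coordinates, whose origin is the TCP and whose axes are the flange's). Camera axes: x right, y down, z forward; pixel columns grow to the right and rows downward; lengths in m; the calibration is good to about 2 mm. A picture is of the moment at which its call begins: read the wrist's pose just before it. camera_model takes no time and is no camera call.
- env.sign_off(): hands the job in, once; it reports no verdict.
The state is a dict: "t": time; "joints": joint angles; "joint_velocities": joint speeds; "joint_torque": joint torques, N m; "eef_pos": TCP position; "tool_rot": TCP orientation; "force": force on the tool from outside, world axes, zero at the start; "torque": the same for the moment, N m; "width": finger opening in m.
Only numpy, scipy, OpenCV 4.12 (cv2) and the standard library are available. Lean on these libraries where they do the work, as an engineer would, in place of code of your own. Each camera call takes 0.05 s, during which the arm holds its last target.

## Working session

There is one attempt and no reset: what is moved stays moved. The work goes in short steps, Python scripts to look and compute and a shell command to move; the robot and the scene stay as the last step left them, time stands still between calls to the robot, and variables do not carry over. Pictures are saved under pics/ and viewed, and the job is handed in when it is done.

```bash
ls; mkdir -p pics
python3 - <<'E'
from rig import env
import cv2
print(env.state(), env.pinch_z)
for n in ["scene","side","wrist"]:
    m=env.camera_model(n); print(n,m)
    cv2.imwrite(f"pics/{n}0.png",env.get_image(n)[:,:,::-1])
E
```

```text
pics
{'t': 0.0, 'joints': array([ 1.06342632e+00,  3.51247043e-01,  1.65242154e+00, -4.56414682e-05,
        1.13910927e+00, -8.46280289e-02]), 'joint_velocities': array([-0.00125015,  0.00072743,  0.00070858,  0.00038141, -0.00154261,
        0.00063425]), 'joint_torque': array([ 3.81551959e-03, -4.97322893e+01, -2.85253465e+01,  7.01129995e-02,
        2.56020814e-02, -1.03104094e-04]), 'eef_pos': array([0.22547593, 0.50127615, 0.21809648]), 'tool_rot': array([-6.59014257e-01, -3.07138052e+00,  1.79956398e-03]), 'force': array([-0.05716522,  0.79672612, -0.51740867]), 'torque': array([-0.01653899, -0.01290931,  0.01628832]), 'width': 0.09309256537675314} -0.0188
scene {'vfov': 52.31736752244151, 'cx': 254.6894772899805, 'cy': 198.40529399659428, 'world_to_cam': array([[ 0.72840208, -0.6851372 , -0.00417404, -0.3923062 ],
       [-0.51344619, -0.54181513, -0.66543923,  0.33262536],
       [ 0.45365562,  0.48685047, -0.74644036,  1.02203591],
       [ 0.        ,  0.        ,  0.        ,  1.        ]])}
side {'vfov': 43.52046010782443, 'cx': 258.68051801314493, 'cy': 183.53808880024567, 'world_to_cam': array([[ 0.93680572, -0.34928781,  0.01982603, -0.50292546],
       [-0.14653311, -0.443206  , -0.88436219,  0.1902208 ],
       [ 0.31768395,  0.82557039, -0.46638014,  1.08820534],
       [ 0.        ,  0.        ,  0.        ,  1.        ]])}
wrist {'vfov': 65.23870776893638, 'cx': 254.24035778565172, 'cy': 190.82148056183365, 'tool_from_camera': array([[ 2.74288283e-04, -9.54937799e-01, -2.96805872e-01,
         8.31929537e-02],
       [ 9.99999957e-01,  2.32010739e-04,  1.77666457e-04,
        -1.62147277e-03],
       [-1.00798266e-04, -2.96805908e-01,  9.54937821e-01,
        -1.66010585e-01],
       [ 0.00000000e+00,  0.00000000e+00,  0.00000000e+00,
         1.00000000e+00]])}
```

View pics/scene0.png

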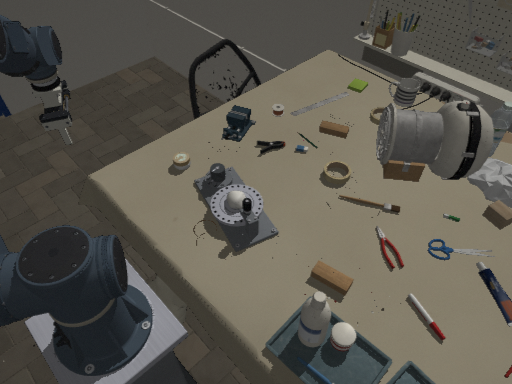

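View pics/side0.png

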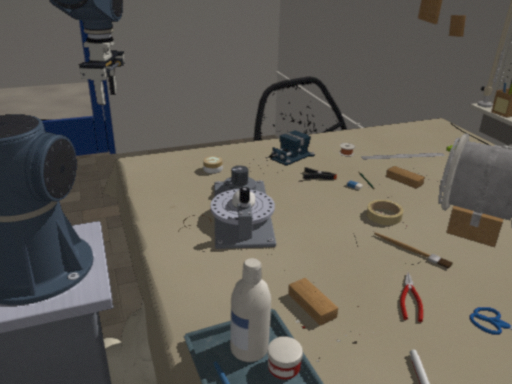

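View pics/wrist0.png

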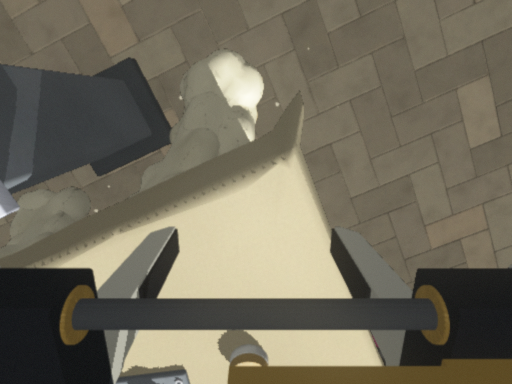

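The scene picture shows the wheel at (237,205), the collar at (218,171), the knob at (248,203), the pot at (181,160) and the pine block at (332,277). The side picture shows the collar at (240,176), the knob at (244,195) and the pot at (212,164). I'll zoom in on both.

Run:
```python
import cv2
a=cv2.imread("pics/scene0.png")[145:255,160:300]; b=cv2.imread("pics/side0.png")[145:255,180:300]
cv2.imwrite("pics/sz.png",cv2.resize(a,None,fx=5,fy=5,interpolation=cv2.INTER_CUBIC))
cv2.imwrite("pics/dz.png",cv2.resize(b,None,fx=5,fy=5,interpolation=cv2.INTER_CUBIC))
```

```text
(no output)
```

View pics/sz.png

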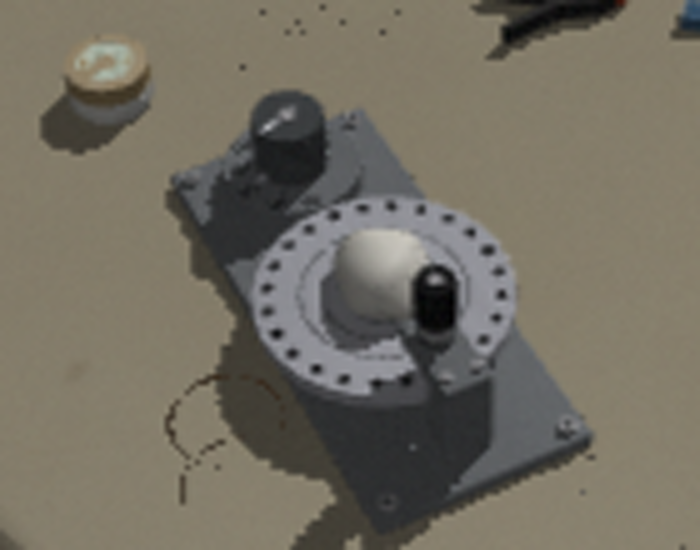

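View pics/dz.png

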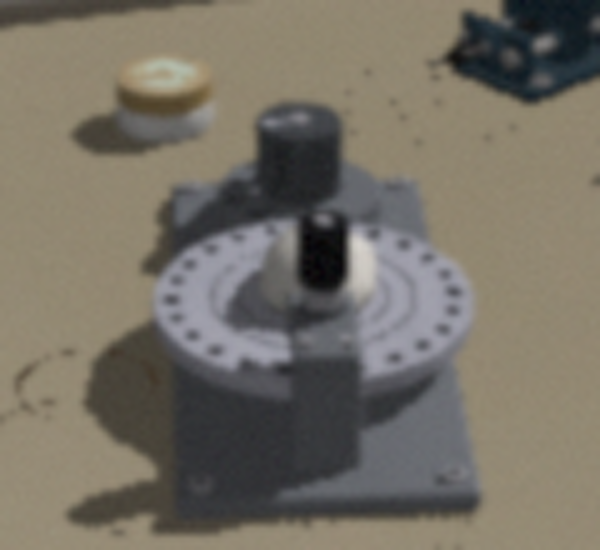

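```bash
cat > h.py <<'E'
import numpy as np, cv2
from rig import env
def ray_world(m,uv,T):
    f=192/np.tan(np.radians(m['vfov']/2))
    d=np.array([(uv[0]-m['cx'])/f,(uv[1]-m['cy'])/f,1.])
    return T[:3,:3]@d, T[:3,3]
def atz(n,uv,z,pose=None):
    m=env.camera_model(n)
    if n=='wrist':
        T=np.eye(4);T[:3,:3]=cv2.Rodrigues(np.array(pose[1]))[0];T[:3,3]=pose[0];T=T@m['tool_from_camera']
    else: T=np.linalg.inv(m['world_to_cam'])
    d,o=ray_world(m,uv,T)
    return o+d*(z-o[2])/d[2]
E
python3 - <<'E'
from h import *
np.set_printoptions(precision=4,suppress=True)
for name,z,a,b in [("collar",.075,(217.6,168),(239.8,169)),("knob",.128,(247.2,199.7),(244.8,188.5)),("wheel",.042,(237,203.4),(242.8,205)),("pot",.035,(181.5,158),(213,160.5)),("pine",.028,(332,274),(312,297))]:
    print(name,atz('scene',a,z),atz('side',b,z))
p=atz('scene',(212.4,171.2),.075);q=atz('scene',(219.4,167.2),.075)
print(p,q,np.degrees(np.arctan2(*(p-q)[[1,0]])))
R=cv2.Rodrigues(env.state()['tool_rot'])[0];print(R)
E
```

```text
collar [0.5478 0.1904 0.075 ] [0.549  0.1926 0.075 ]
knob [ 0.4929 -0.0174  0.128 ] [ 0.492  -0.0162  0.128 ]
wheel [0.509  0.0506 0.042 ] [0.5094 0.049  0.042 ]
pot [0.5114 0.3534 0.035 ] [0.5135 0.3547 0.035 ]
pine [ 0.5361 -0.3174  0.028 ] [ 0.5316 -0.3227  0.028 ]
[0.5255 0.1904 0.075 ] [0.5546 0.1892 0.075 ] 177.52346476887897
[[-0.9119  0.4103 -0.0004]
 [ 0.4103  0.9119 -0.0008]
 [ 0.0001 -0.0009 -1.    ]]
```

The positions agree between the two cameras, and the 145/75/220 mm spacings check out. Head yaw is about -15°. The pointer is at about 178°, which is closest to 5 (183° predicted). Next I move above the collar to look with the wrist camera.

```bash
python3 -m creep '[[0,0,0.15,-42,-15,4,0],[0,0,0.3,-84,-30,9,0],[0,0,0.45,-126,-45,13,0],[0,0,0.6,-168,-60,18,0],[0,0,0.75,-210,-75,22,0],[0,0,0.9,-252,-90,26,0],[0,0,1.05,-295,-106,31,0],[0,0,1.2,-337,-121,35,0],[0,0,1.35,-379,-136,40,0],[0,0,1.5,-421,-151,44,0],[0,0,1.5,-421,-151,44,0],[0,0,1.5,-421,-151,44,0],[0,0,1.5,-421,-151,44,0]]' 20
python3 - <<'E'
from h import *
s=env.state();print(s['eef_pos'],s['tool_rot'],s['force'],s['joints'])
cv2.imwrite("pics/w1.png",env.get_image("wrist")[:,:,::-1])
E
```

```text
t: 1.78
eef_pos: [0.547, 0.1919, 0.1747]
tool_rot: [-2.574, -1.801, 0.0]
force: [0.5, 0.1, -0.4]
width: 0.0929
[0.54697549 0.19189434 0.17474599] [-2.57424737e+00 -1.80051958e+00  1.50468664e-04] [ 0.46296665  0.1484023  -0.39740915] [2.57051901e-01 4.51534169e-01 1.61720454e+00 1.29529924e-04
 1.07299802e+00 6.07092575e-01]
```

View pics/w1.png

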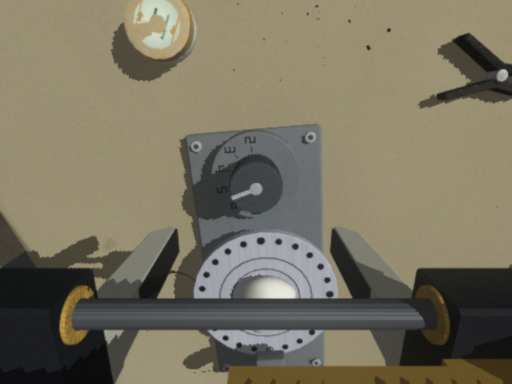

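Run:
```python
import cv2
b=cv2.imread("pics/w1.png")[115:240,180:330]
cv2.imwrite("pics/w1z.png",cv2.resize(b,None,fx=5,fy=4.8,interpolation=cv2.INTER_CUBIC))
from h import *
s=env.state();P=(s['eef_pos'],s['tool_rot'])
c=atz('wrist',(256.5,188),.075,P);p=atz('wrist',(232,199.5),.075,P)
print(c,p,np.degrees(np.arctan2(*(p-c)[[1,0]]))%360)
def proj(X):
    m=env.camera_model('wrist');T=np.eye(4);T[:3,:3]=cv2.Rodrigues(s['tool_rot'])[0];T[:3,3]=s['eef_pos']
    v=np.linalg.inv(T@m['tool_from_camera'])@np.r_[X,1];f=192/np.tan(np.radians(m['vfov']/2));return f*v[0]/v[2]+m['cx'],f*v[1]/v[2]+m['cy']
for n,a in zip("234568",np.radians(148-15*0)+np.array([-1.2,-.6,0,.6,1.2,1.8])):
    print(n,np.degrees(a),proj([c[0]+.038*np.cos(a),c[1]+.038*np.sin(a),.03]))
print(atz('wrist',(266,283),.042,P), proj([.509,.05,.042]))
```

```text
[0.54933932 0.19276644 0.075     ] [0.52396284 0.190062   0.075     ] 186.08320378672653
2 79.24506458430122 (np.float64(250.31452904822407), np.float64(140.61982921701636))
3 113.62253229215061 (np.float64(231.0436308877693), np.float64(150.28413138060446))
4 148.0 (np.float64(221.15576544118682), np.float64(168.69031853717166))
5 182.3774677078494 (np.float64(223.7253616317372), np.float64(188.8709813131596))
6 216.7549354156988 (np.float64(237.22186091069088), np.float64(203.92532464147087))
8 251.1324031235482 (np.float64(256.8377523353033), np.float64(209.20086890739125))
[0.51751036 0.07209503 0.042     ] (np.float64(265.4091749375052), np.float64(300.3844574892996))
```

View pics/w1z.png

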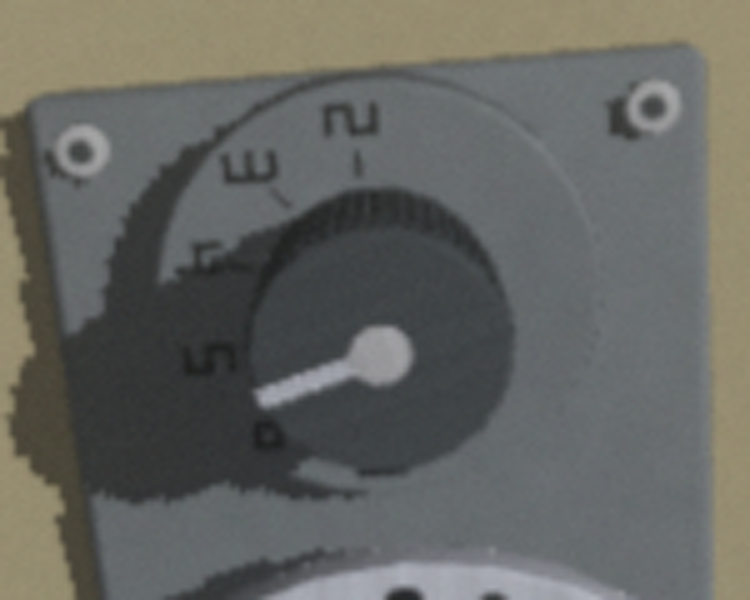

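The printed numbers lie where the model predicts. The pointer bar is at about 185°, so the collar starts at 5 and needs +0.6 rad CCW (tool z −0.6). Now I descend and grip it.

```bash
python3 -m creep '[[0,0,0,1,2,30,0],[0,0,0,1,2,60,0],[0,0,0,1,2,85,0],[0,0,0,1,2,105,0],[0,0,0,1,2,120,0],[0,0,0,1,2,132,0],[0,0,0,1,2,132,0]]' 20 && python3 -m creep '[[0,0,0,0,0,0,255],[0,0,0,0,0,0,255],[0,0,0,0,0,0,255],[0,0,0,0,0,0,255],[0,0,0,0,0,0,255],[0,0,0,0,0,0,255]]' 20
```

```text
t: 2.7
eef_pos: [0.5495, 0.1914, 0.0422]
tool_rot: [-2.576, -1.798, 0.001]
force: [-0.1, -0.2, 0.2]
width: 0.093
t: 3.45
eef_pos: [0.5482, 0.1917, 0.0426]
tool_rot: [-2.574, -1.797, 0.005]
force: [-8.5, 3.4, 6.9]
width: 0.0499
```

Width is 50 mm, so it is the collar. Now I turn it.

```bash
python3 -m creep '[[0,0,-0.1,0,-1,0,255],[0,0,-0.2,0,-1,0,255],[0,0,-0.3,0,-1,0,255],[0,0,-0.4,0,-1,0,255],[0,0,-0.5,0,-1,0,255],[0,0,-0.6,0,-1,0,255],[0,0,-0.63,0,-1,0,255],[0,0,-0.63,0,-1,0,255],[0,0,-0.63,0,-1,0,255]]' 25; python3 -c "
from rig import env;s=env.state();print(s['torque'],s['joints'])"
```

```text
t: 4.58
eef_pos: [0.5496, 0.1918, 0.0427]
tool_rot: [1.894, 2.505, 0.002]
force: [6.5, 0.4, -3.2]
width: 0.0498
[-0.06311841 -0.7477409  -0.08320235] [ 2.55789758e-01  6.36404291e-01  1.69168784e+00 -1.56917452e-04
  8.11906912e-01 -2.05056153e-02]
```

```bash
python3 -m creep '[[0,0,0,0,0,0,0],[0,0,0,0,0,0,0],[0,0,0,0,0,0,0],[0,0,0,0,0,0,0],[0,0,0,0,0,0,0],[0,0,0,0,0,0,0]]' 25; python3 -m creep '[[0,0,0,0,0,-30,0],[0,0,0,0,0,-80,0],[0,0,0,0,0,-132,0],[0,0,0,0,0,-132,0],[0,0,0,0,0,-132,0]]'
python3 - <<'E'
from h import *
s=env.state();P=(s['eef_pos'],s['tool_rot'])
im=env.get_image("wrist")[:,:,::-1]
cv2.imwrite("pics/w2.png",cv2.resize(im[100:260,150:350],None,fx=3.75,fy=3.75,interpolation=cv2.INTER_CUBIC))
E
```

```text
t: 5.32
eef_pos: [0.5489, 0.1917, 0.0426]
tool_rot: [-1.892, -2.508, 0.0]
force: [-0.0, 0.2, 0.5]
width: 0.093
t: 5.95
eef_pos: [0.5485, 0.1916, 0.1739]
tool_rot: [-1.892, -2.507, 0.001]
force: [0.4, -0.1, 0.1]
width: 0.0931
```

View pics/w2.png

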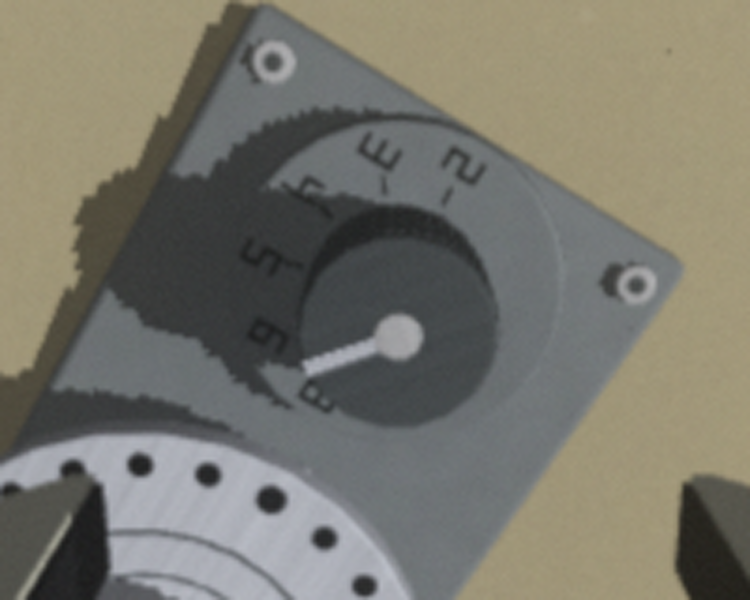

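Run:
```python
from h import *
s=env.state();P=(s['eef_pos'],s['tool_rot'])
f=lambda u,v:(150+u/3.75,100+v/3.75)
c=atz('wrist',f(398,336),.075,P);p=atz('wrist',f(304,369),.075,P)
print(c,p,np.degrees(np.arctan2(*(p-c)[[1,0]]))%360)
R=cv2.Rodrigues(s['tool_rot'])[0];print(R)
for k in [(.4925,-.0168)]: print(R.T@(np.array([k[0],k[1],.23])-s['eef_pos']))
print(s['joints'])
```

```text
[0.54832757 0.19258446 0.075     ] [0.52828462 0.17794313 0.075     ] 216.14804186579755
[[-2.74406928e-01  9.61611325e-01 -2.12063074e-03]
 [ 9.61613662e-01  2.74406374e-01 -5.53269334e-04]
 [ 4.98845365e-05 -2.19104843e-03 -9.99997598e-01]]
[-0.18504888 -0.11084071 -0.05650341]
[ 2.55964206e-01  4.55994688e-01  1.61419805e+00  1.88198275e-06
  1.07359153e+00 -2.20096496e-02]
```

The pointer now reads 216°, and the model puts 6 at 217°. The collar is at 6 and released. Next I move above the knob.

```bash
python3 -m creep '[[0,0,0,0,0,-30,0],[0,0,0.1,-37,-22,-56,0],[0,0,0.2,-74,-44,-56,0],[0,0,0.3,-111,-66,-56,0],[0,0,0.4,-148,-88,-56,0],[0,0,0.5,-185,-111,-56,0],[0,0,0.5,-185,-111,-56,0],[0,0,0.5,-185,-111,-56,0],[0,0,0.5,-185,-111,-56,0]]'
python3 - <<'E'
from h import *
im=env.get_image("wrist")[:,:,::-1]
cv2.imwrite("pics/w3.png",im)
E
```

```text
t: 7.12
eef_pos: [0.493, -0.0158, 0.2302]
tool_rot: [-2.452, -1.963, 0.001]
force: [0.4, 0.1, 0.7]
width: 0.0931
```

View pics/w3.png

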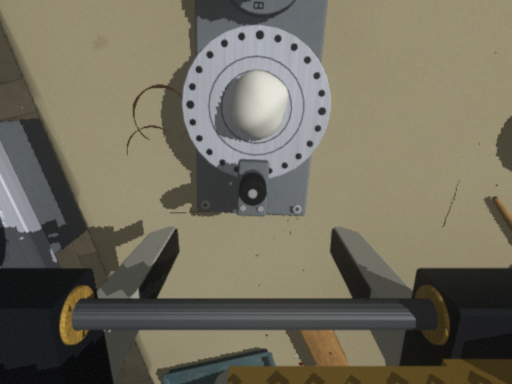

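Run:
```python
from h import *
im=cv2.imread("pics/w3.png")[140:230,200:305]
cv2.imwrite("pics/w3z.png",cv2.resize(im,None,fx=6,fy=6,interpolation=cv2.INTER_CUBIC))
s=env.state();P=(s['eef_pos'],s['tool_rot'])
R=cv2.Rodrigues(s['tool_rot'])[0]
for uv in [(252.5,193),(252.5,190)]:
  k=atz('wrist',uv,.128,P);print(k, R.T@(np.r_[k[:2],.093]-s['eef_pos'])*1e3)
```

```text
[ 0.49007784 -0.01922857  0.128     ] [ -3.99739049  -2.03351184 137.27761604]
[ 0.49072569 -0.01635476  0.128     ] [ -1.05146583  -2.02925078 137.27770335]
```

View pics/w3z.png

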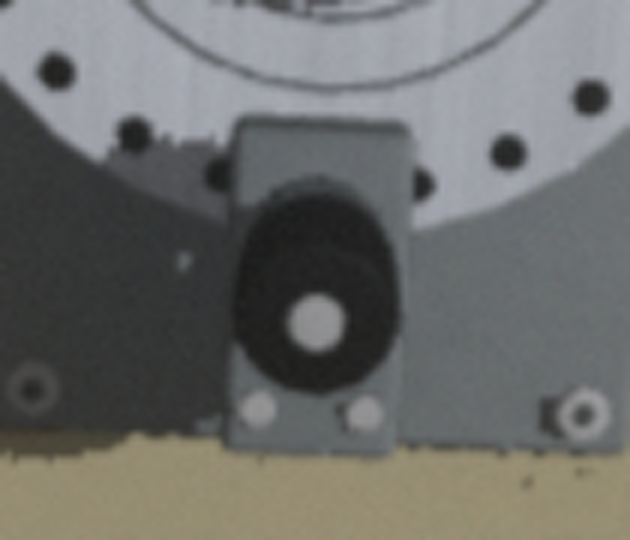

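```bash
python3 -m creep '[[0,0,0,-3,-1,30,0],[0,0,0,-3,-1,60,0],[0,0,0,-3,-1,90,0],[0,0,0,-3,-1,110,0],[0,0,0,-3,-1,125,0],[0,0,0,-3,-1,136,0],[0,0,0,-3,-1,136,0]]' && python3 -m creep '[[0,0,0,0,0,0,255],[0,0,0,0,0,0,255],[0,0,0,0,0,0,255],[0,0,0,0,0,0,255],[0,0,0,0,0,0,255],[0,0,0,0,0,0,255],[0,0,0,0,0,0,255],[0,0,0,0,0,0,255]]' 20
python3 - <<'E'
from h import *
cv2.imwrite("pics/s4.png",cv2.resize(env.get_image("side")[110:270,160:330,::-1],None,fx=3.5,fy=3.5,interpolation=cv2.INTER_CUBIC))
E
```

```text
t: 8.05
eef_pos: [0.4911, -0.0192, 0.0942]
tool_rot: [-2.453, -1.962, 0.001]
force: [-0.6, 0.5, 0.7]
width: 0.093
t: 9.05
eef_pos: [0.4903, -0.0191, 0.0945]
tool_rot: [-2.452, -1.961, 0.003]
force: [-5.4, 1.9, 4.9]
width: 0.0257
```

View pics/s4.png

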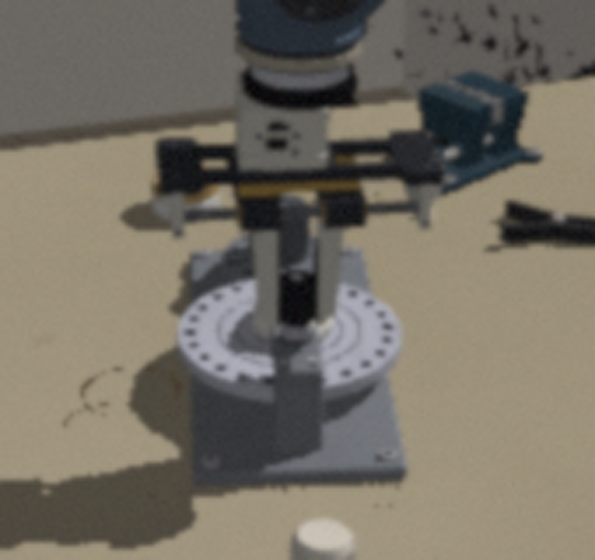

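The side view shows the fingers on the black knob, around (297,295) in the zoom. Width is 26 mm, as expected. I'll raise the grip force and lift slowly.

```bash
python3 -m creep '[[0,0,0,0,-1,0,255],[0,0,0,0,-1,0,255],[0,0,0,0,-1,-4,255],[0,0,0,0,-1,-8,255],[0,0,0,0,-1,-12,255],[0,0,0,0,-1,-16,255],[0,0,0,0,-1,-19,255],[0,0,0,0,-1,-19,255],[0,0,0,0,-1,-19,255]]' 45
```

```text
t: 10.22
eef_pos: [0.4902, -0.0191, 0.1135]
tool_rot: [-2.454, -1.962, 0.0]
force: [1.3, -0.7, -10.7]
width: 0.0258
```

```bash
python3 -m creep '[[0,0,0,0,0,-1,255],[0,0,0,0,0,-2,255],[0,0,0,0,0,-2,255],[0,0,0,0,0,-2,255],[0,0,0,0,0,-2,255],[0,0,0,0,0,-2,255]]'
python3 - <<'E'
from h import *
for n in ("side","scene"):
  cv2.imwrite(f"pics/{n}5.png",cv2.resize(env.get_image(n)[110:270,160:330,::-1],None,fx=3.5,fy=3.5,interpolation=cv2.INTER_CUBIC))
E
```

```text
t: 10.98
eef_pos: [0.4901, -0.0191, 0.1147]
tool_rot: [-2.454, -1.961, 0.001]
force: [5.7, -1.0, -23.7]
width: 0.0251
```

View pics/side5.png

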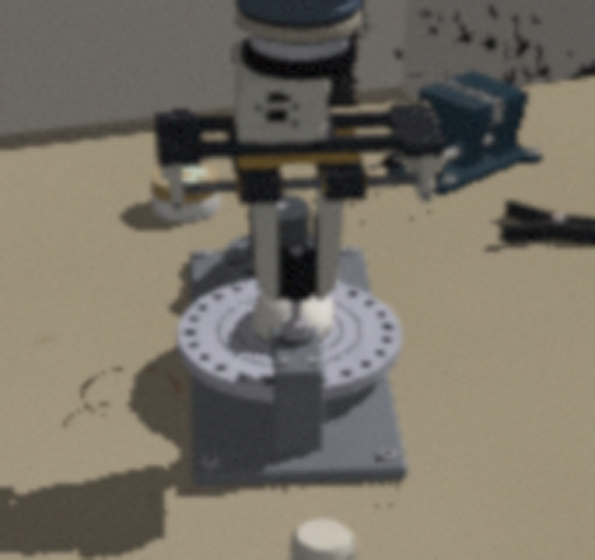

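View pics/scene5.png

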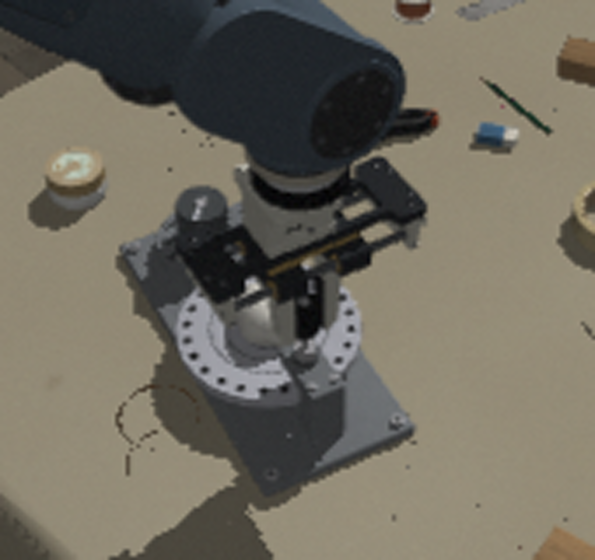

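The force jumped to 24 N after about 20 mm of rise, so the pin is at its stop. I'll ease back slightly and check that the hold is steady.

```bash
python3 -m creep '[[0,0,0,0,0,0.5,255],[0,0,0,0,0,0.5,255],[0,0,0,0,0,0.5,255],[0,0,0,0,0,0.5,255]]'; python3 -m creep '[[0,0,0,0,0,0,255],[0,0,0,0,0,0,255],[0,0,0,0,0,0,255],[0,0,0,0,0,0,255],[0,0,0,0,0,0,255],[0,0,0,0,0,0,255],[0,0,0,0,0,0,255],[0,0,0,0,0,0,255]]'
```

```text
t: 11.58
eef_pos: [0.4901, -0.0191, 0.1147]
tool_rot: [-2.454, -1.961, 0.0]
force: [6.0, -0.5, -22.5]
width: 0.0253
t: 12.58
eef_pos: [0.4902, -0.0191, 0.1147]
tool_rot: [-2.454, -1.961, 0.0]
force: [5.7, -1.1, -22.0]
width: 0.0254
```

```bash
python3 -c "
from rig import env;print(env.sign_off())"
```

```text
the job is handed in; nothing more can be done
None
```

I turned the collar from 5 to 6 and released it. I then gripped the index-pin knob, pulled it up to its stop and handed the job in while still holding it there. It was handed in at about 12.6 s of the 54 s allowed, and no verdict is reported.

- **Collar:** after release, the wrist camera put the pointer at 216°; number 6 is expected at 217°. I did not measure it again after moving to the knob, and the arm did not go back to it.
- **Index pin:** the tool rose about 20 mm. The upward load went from about 11 N to 22–24 N over the last millimetre, which means the pin is against its stop. The load then held steady for over a second.
- **Grip:** the fingers read 25–26 mm on the 26 mm knob at a 45 N setting. Width dipped from 25.8 to 25.1 mm at the stop and then settled at 25.4 mm, with no sign of slipping.
- **Plaster form, pot and pine block:** in the last pictures the form and pot looked unmoved, though I did not measure them. The pine block was almost out of view, but the arm never went near it.
- **Position disagreement:** the wrist and fixed cameras differed by about 3 mm on the knob's position, so I aimed between them. Closing on it pushed back with only about 5 N.

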